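# Lock the burr ring of a coffee grinder with its pin spanner

## Robot

A 6-joint arm with a two-finger parallel gripper is mounted at the origin on a cart in front of the work surface, level with it; the furniture and walls round the work are solid. World frame = base frame: x ahead of the robot, y to its left, z up, the work surface at z = 0. Lengths are in m, angles in rad, forces in N, time in s.
With the tool pointing down it reaches from about 0.425 to 0.95 m from the base axis. Payload 3.5 kg.
Tool frame: the origin (TCP) lies midway between the tips of the shut fingers; the grasp point (between the pads) lies 19 mm behind it (ctrl.pinch_z is the distance from the TCP to the grasp point, in m); z points along the fingers, y is the line along which they close (so a half turn about z gives the same grasp; the last joint's range is limited). The gripper opens to 85 mm and grips with 20 to 120 N. Pads are 22 mm wide; open, the fingers measure 114 mm over their backs; the gripper's body (76 mm by 85 mm) begins 54 mm behind the grasp point. The pads swing forward as they close: fully open they stand 13 mm farther back than shut.
Start: joints at [1.11, 0.286, 1.577, -0, 1.279, -0.15], TCP at [0.206, 0.643, 0.231] pointing down, gripper open.
Joint ranges: [-2.77, 2.77], [-0.9, 2.22], [0.21, 2.48], [-1.53, 4.67], [0.24, 2.81], [-2.84, 2.84]. Speed limits (rad/s): [2.79, 2.79, 3.14, 3.14, 3.14, 3.14].

## Interface

Orientations are given as a unit quaternion [x, y, z, w].
In Python, from plant import get_state, viewer, sign_off, ctrl gives the robot as it stands. The module is installed in compiled form; this text tells all that it offers.
- The arm moves only by the shell command python3 -m handwheel 'ROWS' [FORCE]. ROWS is JSON, a list that holds one entry, the list of rows, each a list of 5 numbers: the finger opening in m, from 0 to 0.0854, then the shift along the tool's x, y, z in m, then the turn about the tool's z in degrees. In form: [[[claw, x, y, z, spin], ...]]. A call has 1 to 12 rows; each row shifts and turns the commanded pose from where the row before left it, along the tool's axes as they then stand; what a row does not reach is not made up. A row lasts 1/12 s, in which the tool goes at most 41.7 mm and 7.16 degrees, less where a joint would pass 70% of its speed; a pose out of reach is approached as far as the arm can. A call is refused whole if a number of a shift passes 0.0417 or a number of a turn 7.16, either way. A call with a gripper value outside its range is refused whole. The fingers move at their own pace and stop on an object; FORCE is the grip in N (left out, the last holds). Time passes only in rows, so rows that do not move let the fingers close. It gives the time, the measured TCP pose, the force, the opening and the grip force at its end, in the units of the state.
- get_state(): the state, without advancing time (a new reading comes with each control period).
- viewer.read_camera(name): name is "scene" or "top"; returns the picture (400x640x3 uint8, blue, green, red); there is no depth.
- viewer.camera_params(name): a dict with "fov_y" (degrees; the focal length in pixels is half the picture's height over the tangent of half this angle, whatever the lens; pixels are square), "cx", "cy" (the principal point, pixels), "xyz" and "attitude" of the camera in the world. Camera axes: x right, y up, looking along -z (the intrinsics and any distortion apply to the point x, -y, -z); pixel columns grow to the right and rows downward; lengths in m; the calibration is good to about 2 mm. A picture is of the moment at which its call begins. camera_params takes no time and is no camera call.
- sign_off(): hands the job in; it is judged then, once.
Trained networks look in the newest picture that a camera, given by its name, has taken for a name from the list of things; names that differ only in an ending like _2 or _b are one class to them, and where a whole thing is asked for, a point or a joint stands for the part that bears it (a point fixed in the world has none). Each returns a list of dicts, best first, with "confidence" (0 to 1); they miss things now and then, are a little off and sometimes report something else, mostly with a low value. They report only what shows in the picture. A call takes as long as a camera call.
- viewer.look_for(camera, name): "extent" ([left, top, width, height] as shares, 0 to 1, of the picture: columns of its width, rows of its height, round what is visible of it).
- viewer.outline_of(camera, name): "mask" (400x640 bool, what is visible of it) and "extent" ([left, top, width, height] as shares, 0 to 1, of the picture: columns of its width, rows of its height, round what is visible of it).
- viewer.pinpoint(camera, name): "xy" ([column, row] as shares, 0 to 1, of the picture: columns of its width, rows of its height: a listed point, or the origin of a listed thing).
The state is a dict: "time": time; "qpos": joint angles; "dq": joint speeds; "joint_efforts": joint torques, N m; "eef_pos": TCP position; "tcp_rot": TCP orientation; "contact_force": force on the tool from outside, world axes, zero at the start; "wrist_torque": the same for the moment, N m; "opening": opening from 0.0 (shut) to 1.0 (fully open); "finger_force": force on a finger pad.
Only numpy, scipy, OpenCV 4.12 (cv2) and the standard library are available. Lean on these libraries where they do the work, as an engineer would, in place of code of your own. Each camera call takes 0.05 s, during which the arm holds its last target. There are 200 camera calls.

## Task

The coffee grinder has been cleaned and the steel ring that holds its burr is still loose. Take the two-pin spanner from its wooden stand, press it only lightly on the ring and feel until both pins are right down in the ring's holes, then turn the ring clockwise until it comes up firm at its stop, never forcing it. Put the spanner back upright in its stand and leave the other things alone.

Things in the scene. Friction and masses are not known exactly. Their poses are not given: they have to be found in the camera images.
- spanner_grip (a point): centre of the red handle of the pin spanner, a loose 0.22 kg tool standing upright in the wooden stand. z points up along the spanner, x along the handle's long side. The handle is a flat upright plate 60 mm long (x), 14 mm thick (y), 42 mm tall (z). 57 mm below this point is the underside of the round steel head, 65 mm across, 8 mm thick at the rim
- spanner: the pin spanner; origin in the middle of the head's underside, axes as spanner_grip. From the underside hang two pins (see pin_a, pin_b) and between them a brass centring nose 23.6 mm across and 16 mm long, tapering over its last 7.5 mm to 12 mm, so that it enters the ring's bore before the pins touch the ring
- pin_a (a point): middle of the tip of the spanner's steel pin at +21 mm x, 64 mm below the handle's centre; the pin is 6 mm in diameter and 7 mm long; axes as the spanner
- pin_b (a point): the same for the other pin, at -21 mm x
- ring_centre (a point): centre of the top face of the steel locking ring on the coffee grinder, 134 mm above the worktop; axes as the grinder, z up; it does not turn with the ring. The ring is 66 mm across, 8 mm thick, with a 26 mm bore (open for 18 mm below the face) and six chamfered 9 mm through holes evenly spaced on a 42 mm circle. Where the holes stand round it no reading tells: look or feel
- lock_ring (a joint): turn of the ring in rad from its open stop (0), clockwise seen from above, to the locked stop at 0.70; begins at 0 to 0.2. It resists with 0.25 N m; at the stop that rises steeply (about 10 N m per rad). The ring lies on a spring: pressed down it gives from about 3.3 N, 3 N per mm, and is solid after 3 mm (12.3 N); where the pins meet the holes it springs up round them
- grinder: coffee grinder, hopper off, fixed to the worktop: brushed metal body with black top, 150 mm deep, 116 mm wide, 108 mm tall; round the ring a black collar of 71 mm inner, 92 mm outer diameter, up to 136 mm, 2 mm above the ring. Origin: underside, on the ring's axis; front faces -x, 56 mm before the axis, back 94 mm behind it
- stand_mouth (a point): centre of the top of the spanner's round wooden stand (fixed), 30 mm above the worktop; z up. The stand is 90 mm across, with a bore of 55 mm, 23 mm deep. The spanner's head rests on its top, pins and nose in the bore; the handle's centre is then 57 mm above this point
- hopper: clear plastic bean hopper of the coffee grinder in a black foot, 128 mm across, 125 mm tall, at the back under the wall cabinet, which hangs over the worktop from 0.55 m ahead of the robot on, 0.48 m up; origin in the middle of its underside; not to be disturbed
- hopper_lid: round black hopper lid with a knob, 132 mm across, 29 mm tall; origin in the middle of its underside; not to be disturbed
- brush: cleaning brush lying on the worktop, about 150 mm long; origin in the middle of its underside; not to be disturbed
- jar_oats: low clip-top glass jar with a red seal, 94x90x69 mm; origin in the middle of its underside; not to be disturbed
- jar_flour: taller clip-top glass jar with an orange seal, 103x101x165 mm; origin in the middle of its underside; not to be disturbed
- salt_bowl: small stoneware bowl of salt, 110 mm across, 51 mm tall; origin in the middle of its underside; not to be disturbed
- crock: stoneware crock with utensils standing in it, 163x139x339 mm; origin in the middle of its underside; not to be disturbed

How it is judged:
On the way, in this order (a step that is already met when the one before it is completed fails the run):
1. both pins of the spanner are right down in holes of the ring, the ring not yet locked (z of each of pin_a, pin_b in the frame of ring_centre below -0.005 m and horizontal distance between pin_a and ring_centre between 0.0175 and 0.0245 m and horizontal distance between pin_b and ring_centre between 0.0175 and 0.0245 m and value of joint lock_ring below 0.5 rad), for 0.2 s.
2. the ring is at its locked stop, turned there with both pins still seated (z of each of pin_a, pin_b in the frame of ring_centre below -0.005 m and horizontal distance between pin_a and ring_centre between 0.0175 and 0.0245 m and horizontal distance between pin_b and ring_centre between 0.0175 and 0.0245 m and value of joint lock_ring above 0.64 rad), for 0.2 s.
At the end, for the whole second after the job is handed in: the ring is within 0.06 rad of its locked stop; the spanner stands upright (within 0.06 rad) and at rest in its stand, head down on the stand's top (within 3 mm), handle within 7 mm of the stand's axis (value of joint lock_ring above 0.64 rad and horizontal distance between spanner_grip and stand_mouth below 0.007 m and z of spanner_grip in the frame of stand_mouth between 0.054 and 0.06 m and angle between spanner_grip's own z axis and vertical below 0.06 rad and linear speed of spanner below 0.01 m/s); the robot touches nothing.
It fails at once if the spanner is forced against the grinder with more than 40 N in all (contact force between spanner and grinder above 40 N).
It fails at once if one of the bystanders (hopper, lid, brush, jars, bowl, crock) is pushed more than 15 mm (distance of any of hopper, hopper_lid, brush, jar_oats, jar_flour, salt_bowl, crock from where it was at the start of the episode above 0.015 m).
It also fails if it takes over 72 s, if anything falls off the work surface, if the arm or the gripper's body presses on something with over 40 N, if the wrist force passes 120 N, or if a joint passes its speed limit or range.

## Working session

There is one attempt and no reset: what is moved stays moved. The work goes in short steps, Python scripts to look and compute and a shell command to move; the robot and the scene stay as the last step left them, time stands still between calls to the robot, and variables do not carry over. Pictures are saved under pics/ and viewed, at most 11 in all, crops included, and the job is handed in when it is done.

```bash
mkdir -p pics; cat > h.py <<'E'
import numpy as np, cv2
from scipy.spatial.transform import Rotation as R
from plant import get_state, viewer, sign_off, ctrl
def params(c):
    p=viewer.camera_params(c); f=200/np.tan(np.radians(p['fov_y'])/2)
    return p,f
def ray(c,u,v):
    p,f=params(c)
    d=np.array([(u-p['cx'])/f,-(v-p['cy'])/f,-1.])
    return np.array(p['xyz']),R.from_quat(p['attitude']).apply(d)
def at_z(c,u,v,z):
    o,d=ray(c,u,v); return o+d*(z-o[2])/d[2]
def proj(c,P):
    p,f=params(c); q=R.from_quat(p['attitude']).inv().apply(np.array(P)-p['xyz'])
    return np.array([p['cx']+f*q[...,0]/-q[...,2], p['cy']-f*q[...,1]/-q[...,2]]).T
E
python3 - <<'E'
from h import *
for c in('scene','top'):
    print(viewer.camera_params(c)); im=viewer.read_camera(c); cv2.imwrite(f'pics/{c}0.png',im)
    for n,z in (('spanner_grip',.087),('ring_centre',.134),('stand_mouth',.03),('grinder',0),('pin_a',.02)):
        for r in viewer.pinpoint(c,n)[:2]:
            u,v=r['xy'][0]*640,r['xy'][1]*400
            print(c,n,round(r['confidence'],2),round(u,1),round(v,1),at_z(c,u,v,z).round(4))
s=get_state();print(s, ctrl.pinch_z)
E
```

```text
{'fov_y': 52.135338466695416, 'cx': 323.2877177509772, 'cy': 203.19124693537069, 'xyz': array([0.25817653, 0.65930335, 0.73177437]), 'attitude': array([-0.09227251,  0.4023834 ,  0.88349844, -0.22136823])}
scene spanner_grip 0.67 356.5 273.7 [0.4339 0.1614 0.087 ]
scene ring_centre 0.89 410.9 167.1 [ 0.4402 -0.173   0.134 ]
scene stand_mouth 0.88 354.2 288.4 [0.4376 0.1556 0.03  ]
scene grinder 0.9 405.3 213.6 [ 0.4268 -0.1522  0.    ]
scene grinder 0.32 321.5 167.1 [ 0.7187 -0.2283  0.    ]
scene pin_a 0.89 348.8 287.2 [0.4516 0.151  0.02  ]
scene pin_a 0.83 366.3 295.8 [0.4098 0.1537 0.02  ]
{'fov_y': 51.646288495850015, 'cx': 325.4598972197015, 'cy': 200.11012358167628, 'xyz': array([0.48846707, 0.00834205, 1.18473562]), 'attitude': array([-0.02817669,  0.03740192,  0.7085897 , -0.7040652 ])}
top spanner_grip 0.81 265.2 259.6 [0.4345 0.1531 0.087 ]
top spanner_grip 0.31 267.6 251.3 [0.4562 0.147  0.087 ]
top ring_centre 0.62 390.4 260.3 [ 0.4326 -0.1686  0.134 ]
top stand_mouth 0.58 265.3 258.4 [0.435  0.1604 0.03  ]
top grinder 0.74 380.7 257.5 [ 0.4336 -0.1636  0.    ]
top pin_a 0.96 269.3 267.9 [0.4083 0.1504 0.02  ]
top pin_a 0.71 268.4 250.4 [0.4566 0.1531 0.02  ]
{'time': 0.6, 'qpos': array([ 1.10998187e+00,  2.86281733e-01,  1.57667372e+00, -6.73743539e-06,
        1.27857411e+00, -1.50020706e-01]), 'dq': array([ 0.00038213,  0.00024388, -0.00165506,  0.00045084,  0.00135655,
       -0.00034931]), 'joint_efforts': array([-8.26484847e-04, -4.05663729e+01, -2.92740995e+01, -1.69211417e-04,
        5.82138728e-04, -3.83085478e-06]), 'eef_pos': array([0.20641306, 0.64266905, 0.23135131]), 'tcp_rot': array([1.54771248e-01, 9.87950333e-01, 2.91159237e-05, 1.25622051e-05]), 'contact_force': array([0.09088688, 0.35607259, 0.29298171]), 'wrist_torque': array([-0.01601936, -0.02268663,  0.02437578]), 'finger_force': 0.0, 'opening': 1.000711459436793} 0.0187
```

View images.

```bash
python3 - <<'E'
from h import *
t=cv2.imread('pics/top0.png'); s=cv2.imread('pics/scene0.png')
a=cv2.resize(t[210:310,215:315],(400,400),interpolation=cv2.INTER_CUBIC);b=cv2.resize(t[210:310,340:440],(400,400),interpolation=cv2.INTER_CUBIC)
cv2.imwrite('pics/c1.png',np.hstack([a,b]))
E
```

```text
(no output)
```

View pics/c1.png

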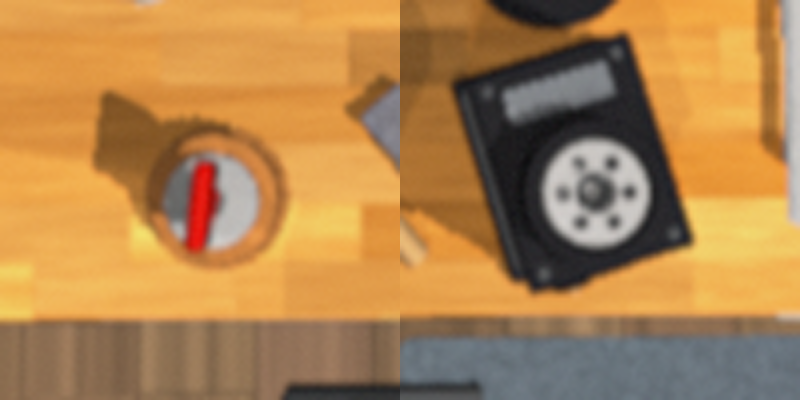

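View pics/scene0.png

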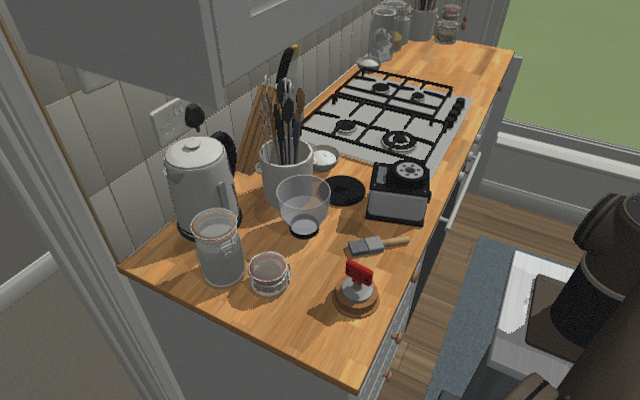

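View pics/top0.png

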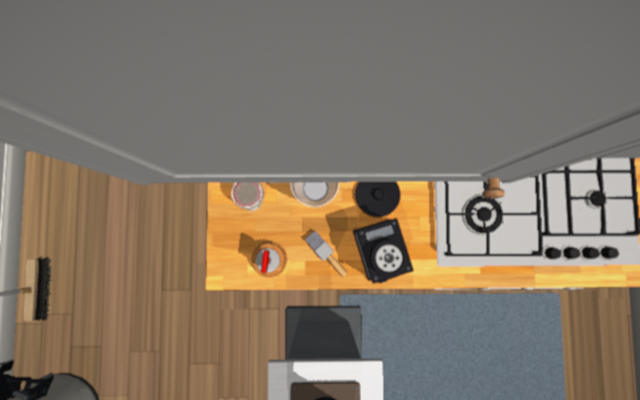

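```bash
cat > fit.py <<'E'
from h import *
from scipy.optimize import minimize
def red(im):
    b,g,r=[im[...,i].astype(int) for i in range(3)]
    return ((r>90)&(g<0.35*r)&(b<0.35*r))
def boxpts(x,y,z,yaw):
    P=np.array([[i*.03,j*.007,k*.021] for i in(-1,1) for j in(-1,1) for k in(-1,1)])
    return R.from_euler('z',yaw).apply(P)+[x,y,z]
def fit(ims,z,x0,free_z=False):
    ms={c:red(im).astype(np.float32) for c,im in ims.items()}
    S=4
    def cost(q):
        zz=q[3]/100 if free_z else z
        t=0
        for c,m in ms.items():
            uv=proj(c,boxpts(q[0]/100,q[1]/100,zz,q[2]/10))
            o=proj(c,np.array([x0[0],x0[1],z])).astype(int)-30
            hull=cv2.convexHull(((uv-o+.5)*S*16).astype(np.int32))
            a=np.zeros((60*S,60*S),np.uint8); cv2.fillConvexPoly(a,hull,1,shift=4)
            a=cv2.resize(a.astype(np.float32),(60,60),interpolation=cv2.INTER_AREA)
            mm=m[o[1]:o[1]+60,o[0]:o[0]+60]
            t+=np.minimum(abs(a-mm),1).sum()/mm.sum()
        return t
    best=None
    q0=[x0[0]*100,x0[1]*100,x0[2]*10]+([z*100] if free_z else [])
    for dy in(-2,0,2):
        q=np.array(q0);q[2]+=dy
        sim=np.vstack([q]+[q+np.eye(len(q))[i]*.7 for i in range(len(q))])
        r=minimize(cost,q,method='Nelder-Mead',options=dict(initial_simplex=sim,xatol=1e-3,fatol=1e-4))
        if best is None or r.fun<best.fun:best=r
    return best.x/[100,100,10]+0 if not free_z else best.x/[100,100,10,100],best.fun
E
python3 - <<'E'
from fit import *
ims={c:cv2.imread(f'pics/{c}0.png') for c in('scene','top')}
for sub in (('top',),('scene',),('scene','top')):
    q,f=fit({c:ims[c] for c in sub},.087,[.435,.157,-.1]); print(sub,q.round(4),np.degrees(q[2]).round(1),round(f,3))
# ring
def samp(c,x,y,r,z,n=360):
    a=np.arange(n)*2*np.pi/n
    uv=proj(c,np.c_[x+r*np.cos(a),y+r*np.sin(a),np.full(n,z)]).astype(np.float32)
    return a,cv2.remap(cv2.cvtColor(ims[c],cv2.COLOR_BGR2GRAY),uv[:,0],uv[:,1],cv2.INTER_LINEAR).ravel().astype(float)
for c in ims:
    # centre: max of mean contrast between r=30mm (bright) and r=37 (dark)
    def cost(q):return -(sum(samp(c,q[0]/100,q[1]/100,r,.134)[1].mean() for r in(.027,.029,.031))-sum(samp(c,q[0]/100,q[1]/100,r,.134)[1].mean() for r in(.035,.037,.039)))
    r=minimize(cost,[43.6,-17.1],method='Nelder-Mead',options=dict(initial_simplex=[[43.6,-17.1],[44.2,-17.1],[43.6,-16.5]]))
    x,y=r.x/100
    a,g=samp(c,x,y,.021,.134); F=(g*np.exp(-6j*a)).sum()
    print(c,'ring',x.round(4),y.round(4),r.fun,'hole ang deg mod60',np.degrees(((-np.angle(-F))/6)).round(1), abs(F)/abs(g-g.mean()).sum())
# stand from top: saturated mask
for c in ims:
    m=viewer.read_camera(c)
    for n in('spanner','lock_ring','grinder'):
        for o in viewer.outline_of(c,n)[:1]:
            M=cv2.moments(o['mask'].astype(np.uint8),True);u,v=M['m10']/M['m00'],M['m01']/M['m00'];print(c,n,o['confidence'],u,v,M['m00'],at_z(c,u,v,.134).round(4))
E
```

```text
('top',) [ 0.4306  0.1541 -0.2014] -11.5 0.603
('scene',) [ 0.4719  0.1005 -1.2114] -69.4 1.857
('scene', 'top') [ 0.4317  0.1546 -0.35  ] -20.1 3.851
scene ring 0.4397 -0.1608 -321.5444444444445 hole ang deg mod60 -28.8 0.7513327626249526Traceback (most recent call last):
  File "<stdin>", line 13, in <module>
    res = _minimize_neldermead(fun, x0, args, callback, bounds=bounds,
                               **options)
    fxcc = func(xcc)
    fx = function(np.copy(x), *(wrapper_args + args))
  File "<stdin>", line 12, in cost
  File "<stdin>", line 12, in <genexpr>
  File "<stdin>", line 8, in samp
  File "h.py", line 14, in proj
    p,f=params(c); q=R.from_quat(p['attitude']).inv().apply(np.array(P)-p['xyz'])
        ~~~~~~^^^
  File "h.py", line 5, in params
    p=viewer.camera_params(c); f=200/np.tan(np.radians(p['fov_y'])/2)
ValueError: time passes only in moves, steps and waits
```

```bash
python3 - <<'E'
import re
s=open('h.py').read()
s=s.replace("def params(c):\n    p=viewer.camera_params(c)","import functools\n@functools.cache\ndef params(c):\n    p=viewer.camera_params(c)")
open('h.py','w').write(s)
E
python3 - <<'E'
from fit import *
ims={c:cv2.imread(f'pics/{c}0.png') for c in('scene','top')}
for c in ims:
    m=red(ims[c]);n,l,st,ce=cv2.connectedComponentsWithStats(m.astype(np.uint8))
    i=np.argsort(-st[1:,4])[:2]+1; print(c,'red',st[i].tolist(),ce[i].round(1).tolist(), at_z(c,*ce[i[0]],.087))
    print(proj(c,boxpts(.433,.155,.087,-.2)).round(0).tolist())
    g=cv2.cvtColor(ims[c],cv2.COLOR_BGR2GRAY)
    u0,v0=(411,168) if c=='scene' else (389,258)
    w=g[v0-22:v0+22,u0-22:u0+22]; cv2.imwrite(f'pics/r_{c}.png',cv2.resize(w,(400,400),interpolation=cv2.INTER_CUBIC))
    m=(w>(115 if c=='scene' else 130)).astype(np.uint8); n,l,st,ce=cv2.connectedComponentsWithStats(m)
    i=np.argmin(np.hypot(*(ce[1:]-22).T)+(st[1:,4]<50)*99)+1
    ct,_=cv2.findContours((l==i).astype(np.uint8),cv2.RETR_EXTERNAL,cv2.CHAIN_APPROX_NONE)
    e=cv2.fitEllipse(max(ct,key=len)); u,v=e[0][0]+u0-22,e[0][1]+v0-22
    print(c,'ring ellipse',u,v,e[1:],st[i],at_z(c,u,v,.134))
a=cv2.imread('pics/r_scene.png');b=cv2.imread('pics/r_top.png')
s=cv2.resize(ims['scene'][240:320,315:395],(400,400),interpolation=cv2.INTER_CUBIC)
cv2.imwrite('pics/c2.png',np.hstack([a,s]))
E
```

```text
scene red [[347, 260, 26, 15, 126], [355, 280, 4, 2, 4]] [[359.4, 267.1], [356.5, 280.5]] [0.43576664 0.14286926 0.087     ]
[[372.0, 284.0], [374.0, 270.0], [368.0, 288.0], [370.0, 275.0], [348.0, 269.0], [349.0, 255.0], [344.0, 273.0], [345.0, 260.0]]
scene ring ellipse 409.503475189209 170.06707000732422 ((14.226569175720215, 26.21013641357422), 98.88402557373047) [  8  17  26  15 232] [ 0.43925113 -0.15958481  0.134     ]
top red [[262, 251, 7, 22, 113]] [[264.8, 261.2]] [0.43032635 0.15417461 0.087     ]
[[266.0, 271.0], [264.0, 273.0], [261.0, 270.0], [258.0, 272.0], [270.0, 249.0], [268.0, 250.0], [265.0, 248.0], [263.0, 249.0]]
top ring ellipse 388.4512119293213 257.66077995300293 ((25.2813720703125, 25.54619789123535), 154.68490600585938) [  9   9  26  26 435] [ 0.43928498 -0.16381249  0.134     ]
```

View pics/c2.png

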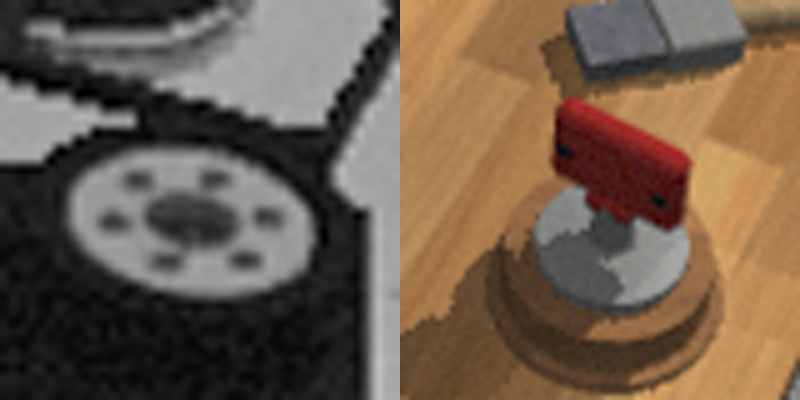

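```bash
sed -i 's/return ((r>90)&(g<0.35\*r)&(b<0.35\*r))/return ((r>45)\&(g<0.45*r)\&(b<0.45*r))/' fit.py
cat > ring.py <<'E'
from fit import *
ims={c:cv2.imread(f'pics/{c}0.png') for c in('scene','top')}
if __name__=='__main__':
    for sub in (('top',),('scene',),('scene','top')):
        for yw in (-.2,):
            q,f=fit({c:ims[c] for c in sub},.087,[.433,.156,yw]); print(sub,q.round(4),np.degrees(q[2]).round(1),round(f,3))
    for c in ims:print(c,red(ims[c])[240:300,240:400].sum())
    for c,x,y in (('scene',.4392,-.1596),('top',.4393,-.1638)):
        g=cv2.GaussianBlur(cv2.cvtColor(ims[c],cv2.COLOR_BGR2GRAY),(0,0),.6)
        a=np.arange(360)*np.pi/180
        for r in(.019,.021,.023):
            uv=proj(c,np.c_[x+r*np.cos(a),y+r*np.sin(a),np.full(360,.134)]).astype(np.float32)
            s=cv2.remap(g,uv[:,0].copy(),uv[:,1].copy(),cv2.INTER_LINEAR).ravel().astype(float)
            F=(s*np.exp(-6j*a)).sum(); print(c,r,'hole ang',round(np.degrees(-np.angle(-F)/6),1),round(abs(F)/abs(s-s.mean()).sum(),2))
        # stand top outer circle via red/saturation
E
python3 ring.py
```

```text
('top',) [ 0.4289  0.1548 -0.2187] -12.5 0.466
('scene',) [ 0.433   0.156  -0.3374] -19.3 0.325
('scene', 'top') [ 0.4321  0.1548 -0.2405] -13.8 0.849
scene 425
top 124
scene 0.019 hole ang -28.6 0.74
scene 0.021 hole ang -28.8 0.73
scene 0.023 hole ang -29.0 0.73
top 0.019 hole ang -29.3 0.77
top 0.021 hole ang -29.3 0.76
top 0.023 hole ang -29.3 0.76
```

```bash
cat > go.py <<'E'
import sys
from h import *
def need(x,y,z,yaw_x):  # target TCP & handle-x yaw(deg) -> tool-axis shift and spin
    s=get_state(); r=R.from_quat(s['tcp_rot']); d=np.array([x,y,z])-s['eef_pos']
    tx=r.apply([1,0,0]); cur=np.degrees(np.arctan2(tx[1],tx[0])); dy=(yaw_x-cur+90)%180-90
    print('t',round(s['time'],2),'pos',s['eef_pos'].round(4),'yaw',round(cur,2),'tilt',r.apply([0,0,1]).round(4)[:2],'F',s['contact_force'].round(1),'T',s['wrist_torque'].round(2),'open',round(s['opening'],3),'q',s['qpos'].round(2))
    print('shift',r.inv().apply(d).round(4),'spin',round(-dy,2))
if __name__=='__main__': need(*map(float,sys.argv[1:5]))
E
python3 -m handwheel '[[[0.0854,-0.026,-0.0282,0,0],[0.0854,-0.026,-0.0282,0,0],[0.0854,-0.026,-0.0282,0,0],[0.0854,-0.026,-0.0282,0,0],[0.0854,-0.026,-0.0282,0,0],[0.0854,-0.026,-0.0282,0,0],[0.0854,-0.026,-0.0282,0,0],[0.0854,-0.026,-0.0282,0,0],[0.0854,-0.026,-0.0282,0,0],[0.0854,-0.026,-0.0282,0,0],[0.0854,-0.026,-0.0282,0,0],[0.0854,0,0,0,-5.8]]]' 40; python3 go.py .432 .155 .068 -12
```

```text
time: 1.6
eef_pos: [0.3863, 0.2551, 0.2317]
tcp_rot: [0.107, 0.994, -0.001, 0.001]
contact_force: [1.1, 1.0, 0.2]
opening: 1.002
finger_force: 0.0
t 1.6 pos [0.3863 0.2551 0.2317] yaw 167.71 tilt [ 0.0021 -0.002 ] F [1.1 1.  0.2] T [-0.01 -0.02  0.03] open 1.002 q [ 0.37 -0.2   2.08 -0.    1.26 -0.99]
shift [-0.0656 -0.0878  0.164 ] spin -0.29
```

```bash
python3 -m handwheel '[[[0.0854,-0.0164,-0.022,0,0],[0.0854,-0.0164,-0.022,0,0],[0.0854,-0.0164,-0.022,0,0],[0.0854,-0.0164,-0.022,0,0],[0.0854,0,0,0.03,0],[0.0854,0,0,0.03,0],[0.0854,0,0,0.03,0],[0.0854,0,0,0,0]]]'; python3 go.py .432 .155 .068 -12; python3 - <<'E'
from h import *
for c in('scene','top'):cv2.imwrite(f'pics/{c}1.png',viewer.read_camera(c))
a=cv2.imread('pics/scene1.png')[190:310,280:440];b=cv2.imread('pics/top1.png')[200:300,200:333]
cv2.imwrite('pics/c3.png',np.hstack([cv2.resize(a,(400,300)),cv2.resize(b,(400,300))]))
E
```

```text
time: 2.27
eef_pos: [0.4254, 0.1592, 0.1355]
tcp_rot: [0.105, 0.994, -0.001, -0.006]
contact_force: [-1.2, 0.3, -0.4]
opening: 0.998
finger_force: 0.0
t 2.27 pos [0.4254 0.1592 0.1355] yaw 167.94 tilt [-0.0117 -0.0016] F [-1.2  0.3 -0.4] T [-0.01 -0.02 -0.  ] open 0.998 q [ 0.13 -0.1   2.18 -0.    1.07 -1.23]
shift [-0.0081 -0.0024  0.0674] spin -0.06
```

View pics/c3.png

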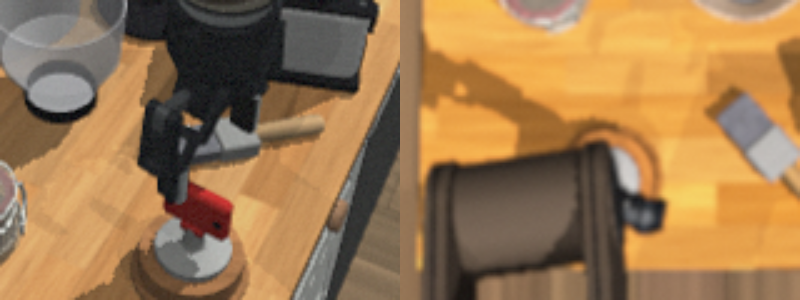

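```bash
python3 -m handwheel '[[[0.0854,-0.008,-0.002,0.016,0],[0.0854,0,0,0.026,0],[0.0854,0,0,0.025,0],[0.0854,0,0,0,0],[0.0854,0,0,0,0]]]'; python3 go.py .432 .155 .068 -12; python3 - <<'E'
from h import *
s=get_state();r=R.from_quat(s['tcp_rot'])
for c in('scene','top'):cv2.imwrite(f'pics/{c}2.png',viewer.read_camera(c)); print(c,proj(c,s['eef_pos']),proj(c,s['eef_pos']+r.apply([0,.045,-.03])),proj(c,s['eef_pos']+r.apply([0,-.045,-.03])))
a=cv2.imread('pics/scene2.png')[220:320,300:433]
cv2.imwrite('pics/c4.png',cv2.resize(a,(532,400),interpolation=cv2.INTER_CUBIC))
E
```

```text
time: 2.78
eef_pos: [0.4377, 0.1568, 0.0756]
tcp_rot: [0.104, 0.995, 0.0, 0.0]
contact_force: [-0.1, 0.1, -0.2]
opening: 0.999
finger_force: 0.0
t 2.78 pos [0.4377 0.1568 0.0756] yaw 168.01 tilt [0.0005 0.0001] F [-0.1  0.1 -0.2] T [ 0.05 -0.04  0.  ] open 0.999 q [ 0.13  0.02  2.2  -0.    0.93 -1.24]
shift [ 0.0052 -0.0029  0.0076] spin 0.01
scene [355.32914514 275.02817596] [342.46851021 279.21354947] [369.35178909 252.47228691]
top [264.39175288 258.17070851] [245.79049426 255.20736406] [279.88207892 262.24354466]
```

View pics/c4.png

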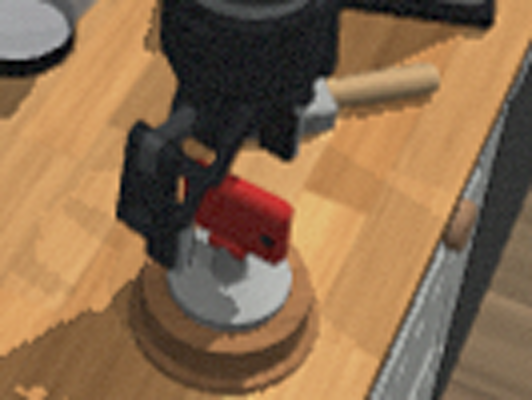

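```bash
python3 -m handwheel '[[[0.0854,0.005,-0.002,0.007,0],[0.0854,0,0,0,0],[0.0,0,0,0,0],[0.0,0,0,0,0],[0.0,0,0,0,0],[0.0,0,0,0,0],[0.0,0,0,0,0],[0.0,0,0,0,0]]]' 40; python3 go.py .432 .155 .068 -12
```

```text
time: 3.55
eef_pos: [0.4319, 0.1557, 0.0675]
tcp_rot: [0.105, 0.995, 0.0, 0.0]
contact_force: [-0.4, -2.0, 2.5]
opening: 0.158
finger_force: 42.3
t 3.55 pos [0.4319 0.1557 0.0675] yaw 167.99 tilt [0.0002 0.0002] F [-0.4 -2.   2.5] T [-0.06 -0.1   0.1 ] open 0.158 q [ 0.12  0.02  2.21  0.    0.91 -1.24]
shift [-0.0002 -0.0006 -0.0005] spin -0.01
```

```bash
python3 -m handwheel '[[[0.0,0,0,0,0],[0.0,0,0,-0.01,0],[0.0,0,0,-0.03,0],[0.0,0,0,-0.04,0],[0.0,0,0,-0.04,0],[0.0,0,0,-0.04,0],[0.0,-0.004,-0.017,0,0],[0.0,-0.0082,-0.0344,0,0],[0.0,-0.0082,-0.0344,0,0],[0.0,-0.0082,-0.0344,0,0],[0.0,-0.0082,-0.0344,0,0],[0.0,-0.0082,-0.0344,0,0]]]' 80;  python3 -m handwheel '[[[0.0,-0.0082,-0.0344,0,0],[0.0,-0.0082,-0.0344,0,0],[0.0,-0.0082,-0.0344,0,0],[0.0,-0.004,-0.017,0,0],[0.0,0,0,0,5.7],[0.0,0,0,0,5.7],[0.0,0,0,0,5.6],[0.0,0,0,0,0]]]'; python3 go.py .4393 -.162 .2275 -29
python3 - <<'E'
from h import *
for c in('scene','top'):
    cv2.imwrite(f'pics/{c}3.png',viewer.read_camera(c))
    for n in('spanner_grip','pin_a','spanner'):
        for r in viewer.pinpoint(c,n)[:2]: print(c,n,round(r['confidence'],2),(np.array(r['xy'])*[640,400]).round(1))
a=cv2.imread('pics/scene3.png')[100:220,340:500]
cv2.imwrite('pics/c5.png',cv2.resize(a,(800,600),interpolation=cv2.INTER_CUBIC))
E
```

```text
time: 4.55
eef_pos: [0.4357, -0.04, 0.2275]
tcp_rot: [0.104, 0.995, 0.0, -0.0]
contact_force: [1.1, -0.4, -1.6]
opening: 0.156
finger_force: 78.4
time: 5.22
eef_pos: [0.4389, -0.1622, 0.2271]
tcp_rot: [0.252, 0.968, 0.0, -0.001]
contact_force: [0.3, 0.2, -1.8]
opening: 0.153
finger_force: 78.5
t 5.22 pos [ 0.4389 -0.1622  0.2271] yaw 150.86 tilt [-0.001   0.0006] F [ 0.3  0.2 -1.8] T [-0.    0.05 -0.04] open 0.153 q [-0.57 -0.18  2.07 -0.    1.25 -1.63]
shift [-0.0003  0.0003 -0.0004] spin -0.14
scene spanner_grip 0.6 [416.1 129.8]
scene pin_a 0.82 [406.7 154.2]
scene pin_a 0.67 [342.7 191.7]
scene spanner 0.61 [413.3 151.3]
top pin_a 0.67 [390.8 257.9]
top pin_a 0.49 [388.5 267.6]
top spanner 0.46 [391.8 259.4]
top spanner 0.34 [391.8 250.5]
```

View pics/c5.png

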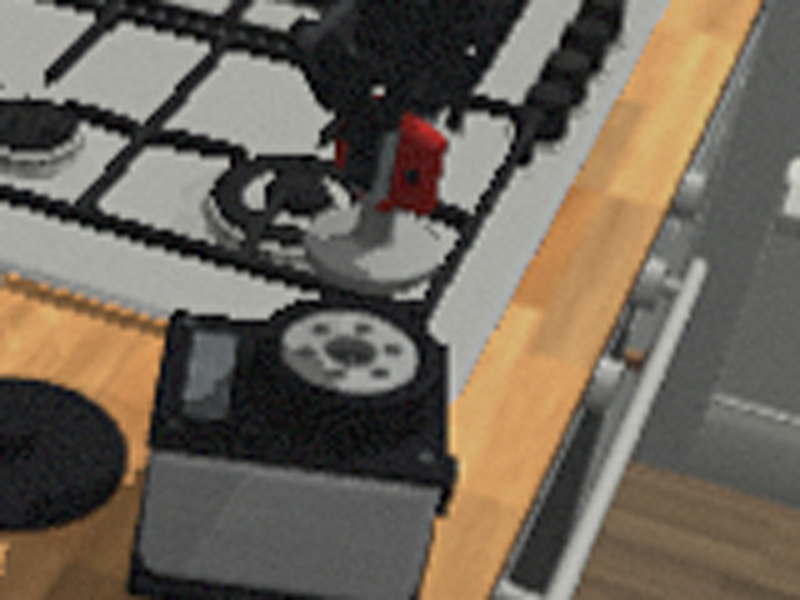

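```bash
python3 - <<'E'
from h import *
s=get_state();p=s['eef_pos']
a=np.linspace(0,2*np.pi,72,endpoint=False)
im=cv2.imread('pics/scene3.png')
def circ(x,y,r,z):return proj('scene',np.c_[x+r*np.cos(a),y+r*np.sin(a),np.full(72,z)])
zz=p[2]+.0187-.057
print('exp head underside extents',circ(p[0],p[1],.0325,zz).min(0),circ(p[0],p[1],.0325,zz).max(0))
print('top rim',circ(p[0],p[1],.0325,zz+.008).min(0),circ(p[0],p[1],.0325,zz+.008).max(0))
print('obs left,right,bottom ~',340+303/5,340+460/5,100+295/5)
print('ring exp',circ(.4393,-.1596,.033,.134).min(0),circ(.4393,-.1596,.033,.134).max(0))
vis=cv2.resize(im[100:220,340:500],(800,600),interpolation=cv2.INTER_CUBIC)
for c,col in((circ(p[0],p[1],.0325,zz),(0,255,0)),(circ(p[0],p[1],.0325,zz+.008),(0,255,255)),(circ(.4393,-.1596,.033,.134),(255,0,255))):
    cv2.polylines(vis,[((c+.5-[340,100])*5).astype(np.int32)],True,col,1)
cv2.imwrite('pics/c6.png',vis[150:450,200:600])
E
```

```text
exp head underside extents [399.52728176 143.30879907] [427.23564808 158.742111  ]
top rim [399.99377982 140.50342946] [427.85831168 155.87765873]
obs left,right,bottom ~ 400.6 432.0 159.0
ring exp [395.96253248 162.21664702] [423.09572025 178.29616403]
```

View pics/c6.png

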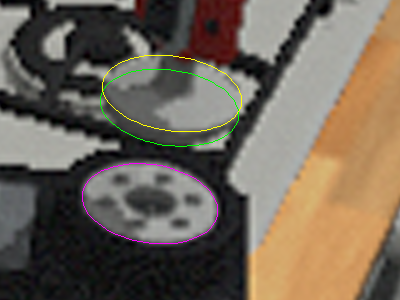

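```bash
python3 -m handwheel '[[[0.0,0,0.001,0.013,0.1],[0.0,0,0,0.016,0],[0.0,0,0,0.01,0],[0.0,0,0,0.002,0],[0.0,0,0,0,0],[0.0,0,0,0,0]]]' 80; python3 go.py .4393 -.161 .181 -29; python3 -m handwheel '[[[0.0,0,0,0.0015,0],[0.0,0,0,0.0015,0],[0.0,0,0,0,0]]]'; python3 go.py .4393 -.161 .181 -29
```

```text
time: 6.12
eef_pos: [0.4402, -0.1614, 0.1868]
tcp_rot: [0.251, 0.968, -0.0, 0.0]
contact_force: [0.2, -0.2, -2.0]
opening: 0.152
finger_force: 78.6
t 6.12 pos [ 0.4402 -0.1614  0.1868] yaw 150.9 tilt [ 0.0004 -0.0003] F [ 0.2 -0.2 -2. ] T [-0.01 -0.04  0.03] open 0.152 q [-0.57 -0.14  2.11 -0.    1.17 -1.63]
shift [ 0.001  -0.0001  0.0058] spin -0.1
time: 6.37
eef_pos: [0.4401, -0.1614, 0.1836]
tcp_rot: [0.251, 0.968, -0.0, 0.0]
contact_force: [-0.1, 0.9, -2.4]
opening: 0.152
finger_force: 78.6
t 6.37 pos [ 0.4401 -0.1614  0.1836] yaw 150.89 tilt [ 0.0005 -0.0003] F [-0.1  0.9 -2.4] T [0.04 0.03 0.06] open 0.152 q [-0.57 -0.13  2.11 -0.    1.16 -1.63]
shift [ 0.0009 -0.0001  0.0026] spin -0.11
```

```bash
for i in 1 2; do python3 -m handwheel '[[[0.0,0,0,0.001,0],[0.0,0,0,0,0]]]' | grep -E 'pos|force'; done; python3 go.py .4393 -.161 .181 -29
```

```text
eef_pos: [0.4399, -0.1613, 0.1824]
contact_force: [0.0, -0.8, -3.0]
finger_force: 78.6
eef_pos: [0.4399, -0.1612, 0.1812]
contact_force: [0.8, 1.0, -1.9]
finger_force: 78.6
t 6.7 pos [ 0.4399 -0.1612  0.1812] yaw 150.89 tilt [-0.0002  0.0001] F [ 0.8  1.  -1.9] T [-0.06  0.01 -0.01] open 0.153 q [-0.57 -0.13  2.12  0.    1.16 -1.63]
shift [ 0.0006 -0.0001  0.0002] spin -0.11
```

```bash
python3 -m handwheel '[[[0.0,0,0,0.001,0],[0.0,0,0,0.0005,0],[0.0,0,0,0,0]]]' | grep -E 'pos|force';python3 -m handwheel '[[[0.0,0,0,0.001,0],[0.0,0,0,0,0]]]' | grep -E 'pos|force'; python3 go.py .4393 -.161 .1725 -29
```

```text
eef_pos: [0.4398, -0.1612, 0.1796]
contact_force: [-0.1, -0.3, -2.3]
finger_force: 78.5
eef_pos: [0.4399, -0.1612, 0.1787]
contact_force: [-0.6, 0.5, -2.7]
finger_force: 78.6
t 7.12 pos [ 0.4399 -0.1612  0.1787] yaw 150.9 tilt [-0.0002  0.0002] F [-0.6  0.5 -2.7] T [ 0.01 -0.02  0.02] open 0.153 q [-0.57 -0.13  2.12  0.    1.15 -1.63]
shift [ 0.0006 -0.0001  0.0062] spin -0.1
```

```bash
python3 -m handwheel '[[[0.0,0,0,0.001,0],[0.0,0,0,0,0]]]' | grep -E 'pos|force';python3 -m handwheel '[[[0.0,0,0,0.001,0],[0.0,0,0,0,0]]]' | grep -E 'pos|force'; python3 go.py .4393 -.161 .1725 -29
```

```text
eef_pos: [0.4398, -0.1612, 0.1776]
contact_force: [-0.2, -0.1, -1.6]
finger_force: 78.5
eef_pos: [0.4398, -0.1612, 0.1766]
contact_force: [-0.4, -0.1, -2.4]
finger_force: 78.5
t 7.45 pos [ 0.4398 -0.1612  0.1766] yaw 150.89 tilt [-0.0003  0.0001] F [-0.4 -0.1 -2.4] T [-0.04 -0.02 -0.07] open 0.15 q [-0.57 -0.13  2.12 -0.    1.15 -1.63]
shift [ 0.0006 -0.0001  0.0041] spin -0.11
```

```bash
python3 -m handwheel '[[[0.0,0,0,0.001,0],[0.0,0,0,0.001,0],[0.0,0,0,0,0]]]' | grep -E 'pos|force';python3 -m handwheel '[[[0.0,0,0,0.001,0],[0.0,0,0,0,0]]]' | grep -E 'pos|force';python3 -m handwheel '[[[0.0,0,0,0.0007,0],[0.0,0,0,0,0]]]' | grep -E 'pos|force'; python3 go.py .4393 -.161 .1725 -29
```

```text
eef_pos: [0.4398, -0.1612, 0.1745]
contact_force: [-0.1, -0.2, -1.9]
finger_force: 78.5
eef_pos: [0.4399, -0.1612, 0.1736]
contact_force: [-0.0, 1.1, -2.4]
finger_force: 78.5
eef_pos: [0.4399, -0.1612, 0.173]
contact_force: [0.6, 0.6, -1.3]
finger_force: 78.5
t 8.03 pos [ 0.4399 -0.1612  0.173 ] yaw 150.89 tilt [-0.0002  0.0001] F [ 0.6  0.6 -1.3] T [ 0.01  0.   -0.03] open 0.153 q [-0.57 -0.12  2.12  0.    1.14 -1.63]
shift [ 0.0006 -0.0001  0.0005] spin -0.11
```

```bash
python3 -m handwheel '[[[0.0,0,0,0.0005,0],[0.0,0,0,0,0]]]' | grep -E 'pos|contact_force';python3 -m handwheel '[[[0.0,0,0,0.0005,0],[0.0,0,0,0,0]]]' | grep -E 'pos|contact_force';python3 -m handwheel '[[[0.0,0,0,0.0005,0],[0.0,0,0,0,0],[0.0,0,0,0,0]]]' | grep -E 'pos|contact_force'; python3 go.py .4393 -.161 .1725 -29
```

```text
eef_pos: [0.4399, -0.1612, 0.1725]
contact_force: [0.1, 1.0, -1.8]
eef_pos: [0.4399, -0.1613, 0.172]
contact_force: [1.1, -0.4, -1.2]
eef_pos: [0.4399, -0.1613, 0.1716]
contact_force: [0.0, 0.6, -2.3]
t 8.62 pos [ 0.4399 -0.1613  0.1716] yaw 150.89 tilt [0. 0.] F [ 0.   0.6 -2.3] T [ 0.05 -0.02  0.  ] open 0.159 q [-0.57 -0.12  2.12  0.    1.14 -1.63]
shift [ 0.0007 -0.0001 -0.0009] spin -0.11
```

```bash
python3 -m handwheel '[[[0.0,0,0,0,3],[0.0,0,0,0,3],[0.0,0,0,0,0]]]' 100 >/dev/null; python3 go.py .4393 -.161 .1716 -69; python3 -m handwheel '[[[0.0,0,0,0,3],[0.0,0,0,0,3],[0.0,0,0,0,3],[0.0,0,0,0,0]]]'  >/dev/null; python3 go.py .4393 -.161 .1716 -69
```

```text
t 8.87 pos [ 0.4398 -0.1614  0.1716] yaw 144.89 tilt [-0.0004 -0.0005] F [-0.2 -1.3 -2.8] T [-0.13  0.09  0.06] open 0.157 q [-0.57 -0.12  2.12 -0.    1.14 -1.53]
shift [0.0007 0.     0.    ] spin 33.89
t 9.2 pos [ 0.4398 -0.1615  0.1716] yaw 135.95 tilt [-0.0005 -0.0006] F [-0.8 -0.7 -2.6] T [-0.14  0.09  0.11] open 0.152 q [-0.57 -0.12  2.12 -0.    1.14 -1.37]
shift [ 0.0007 -0.      0.    ] spin 24.95
```

```bash
python3 -m handwheel '[[[0.0,0,0,0,3],[0.0,0,0,0,3],[0.0,0,0,0,0]]]' >/dev/null; python3 go.py .4393 -.161 .1716 -69; python3 -m handwheel '[[[0.0,0,0,0,3],[0.0,0,0,0,3],[0.0,0,0,0,0]]]'  >/dev/null; python3 go.py .4393 -.161 .1716 -69
python3 - <<'E'
from h import *
cv2.imwrite('pics/scene4.png',viewer.read_camera('scene'))
a=cv2.imread('pics/scene4.png')[120:210,350:470]
cv2.imwrite('pics/c7.png',cv2.resize(a,(800,600),interpolation=cv2.INTER_CUBIC))
E
```

```text
t 9.45 pos [ 0.4398 -0.1614  0.1716] yaw 129.99 tilt [-0.0005 -0.0005] F [ 0.4 -1.7 -2.5] T [-0.22  0.16  0.06] open 0.151 q [-0.57 -0.12  2.12 -0.    1.14 -1.27]
shift [ 0.0007 -0.0001  0.    ] spin 18.99
t 9.7 pos [ 0.4398 -0.1614  0.1717] yaw 124.01 tilt [-0.0004 -0.0005] F [-0.9 -1.2 -1.7] T [-0.21  0.19  0.11] open 0.149 q [-0.57 -0.12  2.12 -0.    1.14 -1.16]
shift [ 0.0006 -0.0002  0.0001] spin 13.01
```

View pics/c7.png

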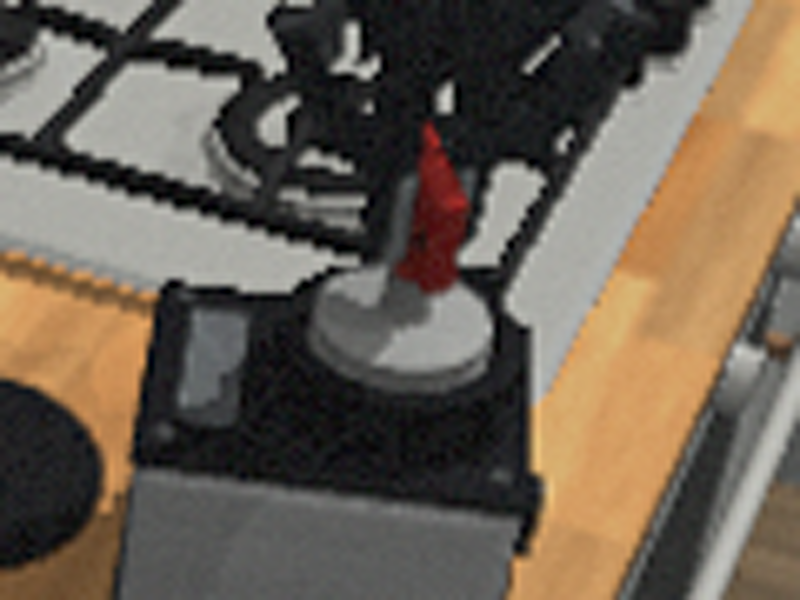

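```bash
python3 -m handwheel '[[[0.0,0,0,0,2],[0.0,0,0,0,2],[0.0,0,0,0,0]]]' >/dev/null; python3 go.py .4393 -.161 .1716 -69; python3 -m handwheel '[[[0.0,0,0,0,2],[0.0,0,0,0,2],[0.0,0,0,0,0]]]'  >/dev/null; python3 go.py .4393 -.161 .1716 -69;  python3 -m handwheel '[[[0.0,0,0,0,2],[0.0,0,0,0,0]]]'  >/dev/null; python3 go.py .4393 -.161 .1716 -69
```

```text
t 10.0 pos [ 0.4398 -0.1614  0.1716] yaw 120.03 tilt [-0.0004 -0.0004] F [-1.5 -1.3 -1.7] T [-0.25  0.28  0.16] open 0.15 q [-0.57 -0.12  2.12 -0.    1.14 -1.09]
shift [ 0.0006 -0.0002  0.    ] spin 9.03
t 10.25 pos [ 0.4398 -0.1614  0.1716] yaw 116.02 tilt [-0.0005 -0.0004] F [-1.7 -1.2 -2.1] T [-0.28  0.27  0.16] open 0.149 q [-0.57 -0.12  2.12 -0.    1.14 -1.02]
shift [ 0.0006 -0.0003  0.    ] spin 5.02
t 10.42 pos [ 0.4398 -0.1614  0.1716] yaw 114.01 tilt [-0.0005 -0.0004] F [-0.7 -1.5 -2.1] T [-0.3   0.33  0.09] open 0.149 q [-0.57 -0.12  2.12 -0.    1.14 -0.99]
shift [ 0.0006 -0.0003  0.    ] spin 3.01
```

```bash
python3 -m handwheel '[[[0.0,0,0,0,2],[0.0,0,0,0,0],[0.0,0,0,0,0]]]' >/dev/null; python3 go.py .4393 -.161 .1716 -69; python3 -m handwheel '[[[0.0,0,0,0,2],[0.0,0,0,0,0],[0.0,0,0,0,0]]]'  >/dev/null; python3 go.py .4393 -.161 .1716 -69;  python3 -m handwheel '[[[0.0,0,0,0,2],[0.0,0,0,0,0]]]'  >/dev/null; python3 go.py .4393 -.161 .1716 -69
```

```text
t 10.67 pos [ 0.4398 -0.1614  0.1716] yaw 112.03 tilt [-0.0004 -0.0003] F [-1.4 -1.1 -2.3] T [-0.36  0.38  0.16] open 0.15 q [-0.57 -0.12  2.12 -0.    1.14 -0.95]
shift [ 0.0006 -0.0003  0.    ] spin 1.03
t 10.92 pos [ 0.4398 -0.1614  0.1716] yaw 109.99 tilt [-0.0004 -0.0002] F [-1.8 -1.2 -1.2] T [-0.39  0.47  0.2 ] open 0.148 q [-0.57 -0.12  2.12 -0.    1.14 -0.92]
shift [ 0.0005 -0.0004  0.    ] spin -1.01
t 11.08 pos [ 0.4398 -0.1614  0.1716] yaw 107.94 tilt [-0.0004 -0.0002] F [-1.8 -2.2 -1.3] T [-0.39  0.46  0.18] open 0.155 q [-0.57 -0.12  2.12 -0.    1.14 -0.88]
shift [ 0.0005 -0.0004  0.    ] spin -3.06
```

```bash
python3 -m handwheel '[[[0.0,0,0,0,1.5],[0.0,0,0,0,0],[0.0,0,0,0,0]]]' >/dev/null; python3 go.py .4393 -.161 .1716 -69; python3 -m handwheel '[[[0.0,0,0,0,1.5],[0.0,0,0,0,0],[0.0,0,0,0,0]]]'  >/dev/null; python3 go.py .4393 -.161 .1716 -69
python3 - <<'E'
from h import *
cv2.imwrite('pics/scene5.png',viewer.read_camera('scene'))
a=cv2.imread('pics/scene5.png')[120:210,350:470]
cv2.imwrite('pics/c8.png',cv2.resize(a,(800,600),interpolation=cv2.INTER_CUBIC))
E
```

```text
t 11.33 pos [ 0.4398 -0.1614  0.1716] yaw 106.49 tilt [-0.0004 -0.0002] F [-2.1 -2.9 -0.9] T [-0.46  0.49  0.25] open 0.153 q [-0.57 -0.12  2.12 -0.    1.14 -0.86]
shift [ 0.0005 -0.0004  0.    ] spin -4.51
t 11.58 pos [ 0.4398 -0.1613  0.1716] yaw 105.04 tilt [-0.0005 -0.0004] F [-2.9 -2.7 -1.9] T [-0.44  0.57  0.58] open 0.148 q [-0.57 -0.12  2.12 -0.    1.14 -0.83]
shift [ 0.0005 -0.0004  0.    ] spin -5.96
```

View pics/c8.png

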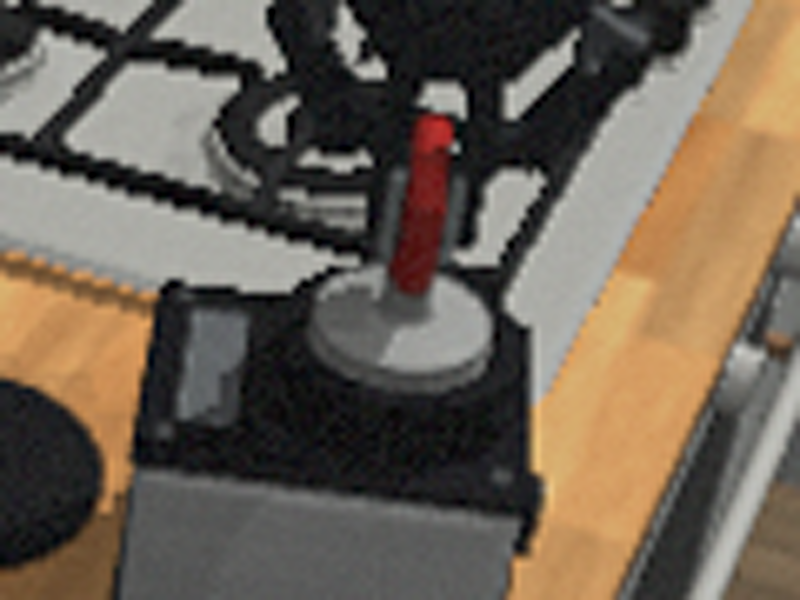

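```bash
python3 -m handwheel '[[[0.0,0,0,0,0.3],[0.0,0,0,0,0],[0.0,0,0,0,0],[0.0,0,0,0,0]]]' >/dev/null; python3 go.py .4393 -.161 .1716 -69
```

```text
t 11.97 pos [ 0.4398 -0.1614  0.1716] yaw 104.64 tilt [-0.0004 -0.0003] F [-3.1 -2.8 -1.4] T [-0.49  0.62  0.76] open 0.153 q [-0.57 -0.12  2.12 -0.    1.14 -0.82]
shift [ 0.0005 -0.0004  0.    ] spin -6.36
```

```bash
python3 -m handwheel '[[[0.0,0,0,0,-2],[0.0,0,0,0,-2],[0.0,0,0,0,0]]]' >/dev/null; python3 go.py .4393 -.161 .1716 -69;python3 -m handwheel '[[[0.0,0,0,0,-1],[0.0,0,0,0,0]]]' >/dev/null; python3 go.py .4393 -.161 .1716 -69
```

```text
t 12.22 pos [ 0.4403 -0.1611  0.1717] yaw 108.46 tilt [0.0014 0.0009] F [-1.4 -2.  -2.3] T [-0.38  0.34  0.04] open 0.155 q [-0.57 -0.12  2.12  0.    1.14 -0.89]
shift [ 0.0004 -0.0009  0.    ] spin -2.54
t 12.38 pos [ 0.4404 -0.161   0.1717] yaw 109.51 tilt [0.0017 0.0009] F [-0.5 -0.6 -2.5] T [-0.2   0.05  0.09] open 0.151 q [-0.57 -0.12  2.12  0.    1.14 -0.91]
shift [ 0.0004 -0.001   0.0001] spin -1.49
```

Torque is gone; lift straight up, then turn back.

```bash
python3 -m handwheel '[[[0.0,0,0,-0.002,0],[0.0,0,0,-0.003,0],[0.0,0,0,-0.003,0],[0.0,0,0,0,0]]]' >/dev/null; python3 go.py .4319 .1557 .2275 -12;python3 -m handwheel '[[[0.0,0,0,-0.012,0],[0.0,0,0,-0.02,0],[0.0,0,0,-0.024,0],[0.0,0,0,0,-7],[0.0,0,0,0,-7],[0.0,0,0,0,-7],[0.0,0,0,0,-7],[0.0,0,0,0,-7],[0.0,0,0,0,-7],[0.0,0,0,0,-7],[0.0,0,0,0,-7]]]' >/dev/null; python3 go.py .4319 .1557 .2275 -12
```

```text
t 12.72 pos [ 0.4406 -0.1613  0.1807] yaw 109.57 tilt [ 0.0021 -0.0004] F [ 0.6 -0.5 -2.1] T [-0.01  0.03  0.03] open 0.148 q [-0.57 -0.13  2.12  0.    1.15 -0.91]
shift [ 0.3016  0.098  -0.0469] spin -58.43
t 13.63 pos [ 0.4401 -0.1612  0.2366] yaw 165.93 tilt [ 0.0009 -0.0001] F [ 0.8 -0.5 -1.5] T [-0.02 -0.01  0.04] open 0.154 q [-0.57 -0.19  2.06  0.    1.27 -1.89]
shift [0.085  0.3054 0.0091] spin -2.07
```

```bash
python3 -m handwheel '[[[0.0,0,0,0,-2.1],[0.0,0.0041,0.0171,0,0],[0.0,0.0082,0.0343,0,0],[0.0,0.0082,0.0343,0,0],[0.0,0.0082,0.0343,0,0],[0.0,0.0082,0.0343,0,0],[0.0,0.0082,0.0343,0,0],[0.0,0.0082,0.0343,0,0],[0.0,0.0082,0.0343,0,0],[0.0,0.0082,0.0343,0,0],[0.0,0.0041,0.0171,0,0],[0.0,0,0,0,0]]]' >/dev/null; python3 -m handwheel '[[[0.0,0,0,0.03,0],[0.0,0,0,0.03,0],[0.0,0,0,0.03,0],[0.0,0,0,0.02,0],[0.0,0,0,0.01,0],[0.0,0,0,0,0],[0.0,0,0,0,0]]]' >/dev/null; python3 go.py .4319 .1557 .0675 -12
python3 - <<'E'
from h import *
from ring import ims
for c in('scene','top'):
    im=viewer.read_camera(c);cv2.imwrite(f'pics/{c}6.png',im)
    x,y=(.4392,-.1596) if c=='scene' else (.4393,-.1638)
    a=np.arange(360)*np.pi/180;r=.021
    uv=proj(c,np.c_[x+r*np.cos(a),y+r*np.sin(a),np.full(360,.134)]).astype(np.float32)
    g=cv2.GaussianBlur(cv2.cvtColor(im,cv2.COLOR_BGR2GRAY),(0,0),.6)
    s=cv2.remap(g,uv[:,0].copy(),uv[:,1].copy(),cv2.INTER_LINEAR).ravel().astype(float)
    F=(s*np.exp(-6j*a)).sum(); print(c,'hole ang',round(np.degrees(-np.angle(-F)/6),1),round(abs(F)/abs(s-s.mean()).sum(),2))
E
```

```text
t 15.22 pos [0.4343 0.1556 0.1164] yaw 167.65 tilt [0.0006 0.    ] F [-0.2 -0.6 -1.6] T [ 0.01 -0.03  0.03] open 0.153 q [ 0.12 -0.06  2.18 -0.    1.02 -1.23]
shift [ 0.0023 -0.0004  0.0489] spin -0.35
scene hole ang -7.5 0.34
top hole ang -7.7 0.77
```

```bash
python3 -m handwheel '[[[0.0,0.0023,-0.0004,0,-0.3],[0.0,0,0,0.01,0],[0.0,0,0,0.01,0],[0.0,0,0,0.01,0],[0.0,0,0,0.008,0],[0.0,0,0,0.004,0],[0.0,0,0,0,0]]]' >/dev/null; python3 go.py .4319 .1557 .0675 -12; python3 -m handwheel '[[[0.0,0,0,0.003,0],[0.0,0,0,0.001,0],[0.0,0,0,0,0]]]' >/dev/null; python3 go.py .4319 .1557 .0675 -12
```

```text
t 15.9 pos [0.43   0.1559 0.0718] yaw 167.99 tilt [-0.0036 -0.0005] F [ 0.7 -1.  -2.6] T [-0.01 -0.06 -0.06] open 0.155 q [ 0.13  0.01  2.21 -0.    0.93 -1.24]
shift [-0.0019  0.0002  0.0043] spin -0.01
t 16.15 pos [0.4314 0.1561 0.0696] yaw 167.99 tilt [0.0001 0.    ] F [ 0.2  0.2 -2. ] T [-0.02  0.03 -0.02] open 0.15 q [ 0.13  0.01  2.21 -0.    0.92 -1.24]
shift [-0.0006 -0.0003  0.0021] spin -0.01
```

```bash
python3 -m handwheel '[[[0.0,-0.0005,0,0.001,0],[0.0,0,0,0,0],[0.0,0,0,0,0]]]' >/dev/null; python3 go.py .4319 .1557 .0675 -12; python3 -m handwheel '[[[0.0,0,0,0.0008,0],[0.0,0,0,0,0],[0.0,0,0,0,0]]]' >/dev/null; python3 go.py .4319 .1557 .0675 -12
```

```text
t 16.4 pos [0.4319 0.156  0.0688] yaw 167.99 tilt [0.0004 0.    ] F [ 0.1  0.4 -2.3] T [-0.04  0.    0.02] open 0.149 q [ 0.13  0.01  2.21 -0.    0.92 -1.24]
shift [-0.     -0.0003  0.0013] spin -0.01
t 16.65 pos [0.4317 0.156  0.0678] yaw 167.99 tilt [-0. -0.] F [ 0.1 -0.2 -1.4] T [-0.05 -0.   -0.02] open 0.15 q [ 0.13  0.02  2.21 -0.    0.91 -1.24]
shift [-0.0002 -0.0002  0.0003] spin -0.01
```

```bash
python3 -m handwheel '[[[0.0,0,0.0002,0.0005,0],[0.0,0,0,0,0],[0.0,0,0,0,0]]]' >/dev/null; python3 go.py .4319 .1557 .0675 -12;  python3 -m handwheel '[[[0.0,0,0,0.0005,0],[0.0,0,0,0,0],[0.0,0,0,0,0]]]' 20 >/dev/null; python3 go.py .4319 .1557 .0675 -12
```

```text
t 16.9 pos [0.4319 0.1561 0.0676] yaw 168.0 tilt [ 0.0001 -0.0001] F [-1.1 -1.   0.7] T [-0.13  0.15 -0.04] open 0.151 q [ 0.13  0.02  2.21 -0.    0.91 -1.24]
shift [-0.0001 -0.0004  0.0001] spin -0.0
t 17.15 pos [0.432  0.1562 0.0676] yaw 168.0 tilt [-0.0003 -0.0002] F [-3.1 -1.7  5.7] T [-0.2   0.49  0.01] open 0.151 q [ 0.13  0.02  2.21 -0.    0.91 -1.24]
shift [-0.     -0.0005  0.0001] spin 0.0
```

```bash
python3 -m handwheel '[[[0.02,0,0,0,0],[0.03,0,0,0,0],[0.05,0,0,0,0],[0.0854,0,0,0,0],[0.0854,0,0,0,0],[0.0854,0,0,0,0],[0.0854,0,0,0,0],[0.0854,0,0,0,0]]]' >/dev/null;python3 -m handwheel '[[[0.0854,0,0,-0.01,0],[0.0854,0,0,-0.03,0],[0.0854,0,0,-0.04,0],[0.0854,0,0,-0.04,0],[0.0854,0,0,-0.03,0],[0.0854,0.025,0.03,0,0],[0.0854,0.025,0.03,0,0],[0.0854,0.025,0.03,0,0],[0.0854,0.025,0.03,0,0],[0.0854,0.025,0.03,0,0],[0.0854,0,0,0,0],[0.0854,0,0,0,0]]]'
python3 - <<'E'
from fit import *
ims={}
for c in('scene','top'):
    ims[c]=viewer.read_camera(c);cv2.imwrite(f'pics/{c}7.png',ims[c])
    q,f=fit({c:ims[c]},.087,[.433,.156,-.2]); print(c,q.round(4),round(f,3))
a=cv2.resize(ims['scene'][240:320,315:395],(400,400),interpolation=cv2.INTER_CUBIC);b=cv2.resize(ims['top'][210:310,215:315],(400,400),interpolation=cv2.INTER_CUBIC)
cv2.imwrite('pics/c9.png',np.hstack([a,b]))
E
```

```text
time: 18.82
eef_pos: [0.3396, 0.3303, 0.2175]
tcp_rot: [0.102, 0.995, 0.0, 0.0]
contact_force: [0.8, -0.4, -0.5]
opening: 1.0
finger_force: 0.0
scene [ 0.4438  0.1597 -0.9892] 0.922
top [ 0.431   0.1543 -0.3242] 0.465
```

View pics/c9.png

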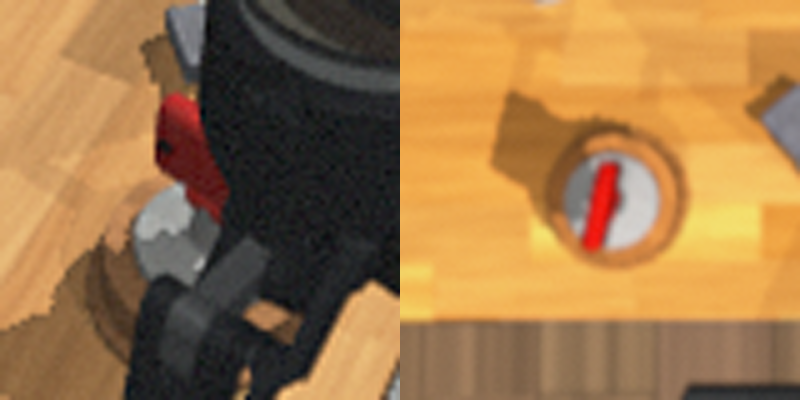

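The top view shows the handle at crop pixel (600,207). That is the same place in the stand as at the start, and the spanner is upright with the gripper clear of it.

```bash
python3 -c "
from plant import sign_off
print(sign_off())"
```

```text
the job is handed in; nothing more can be done
None
```

The ring is turned clockwise to its locked stop (torque rose sharply to about 0.76 N m; the camera shows about 38° of turn), the spanner is back upright in its stand, and the job is handed in, though the hand-in returned no verdict.

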